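# Ready the mail feeder for a roller change and hold its gate open

## Robot

A 6-joint arm with a two-finger parallel gripper is mounted at the origin on the work surface. World frame = base frame: x ahead of the robot, y to its left, z up, the work surface at z = 0. Lengths are in m, angles in rad, forces in N, time in s.
With the tool pointing down it reaches from about 0.275 to 0.725 m from the base axis. Payload 15.9 kg.
Tool frame: the origin (TCP) lies on the centre line of the jaws, within the pads' length; the fingertips stand 8 mm ahead of it and the grasp point (between the pads) lies 11 mm behind it; z points along the fingers, y is the line along which they close (so a half turn about z gives the same grasp; the last joint's range is limited). The gripper opens to 85 mm and grips with 20 to 120 N. Pads are 22 mm wide; open, the fingers measure 114 mm over their backs; the gripper's body (76 mm by 85 mm) begins 54 mm behind the grasp point. The pads swing forward as they close: fully open they stand 13 mm farther back than shut.
Start: joints at [-1.172, 0.213, -0.034, 1.323, 0, 1.571], TCP at [0.194, -0.461, 0.239] pointing down, gripper open.
Joint ranges: [-2.98, 2.98], [-0.74, 1.72], [-1.14, 1.35], [-2.1, 2.04], [-1.57, 1.44], [-3.14, 3.14]. Speed limits (rad/s): [1.89, 1.89, 2.39, 2.57, 3.14, 3.14].

## Interface

Orientations are given as a rotation vector (axis times angle).
In Python, from bench import manip gives the robot as it stands.
- The arm moves only by the tool play_rows, never from a script. Its argument "steps" is a list of rows, each an object of numbers: "ax", "ay", "az": the turn, a rotation vector about the tool's x, y, z in units of pi rad (1.0 is pi rad); "dx", "dy", "dz": the shift along the tool's x, y, z in units of 8 cm (1.0 is 8 cm); "claw": the finger opening in mm, from 0 to 85.4. A call has 1 to 20 rows; each row is the pose to reach, as a shift and turn from the pose commanded when the call began, along the tool's axes at that moment, turning the shorter way round; what a row does not reach only later rows make up. A row lasts 1/10 s, in which the tool goes at most 50 mm and 8.59 degrees, less where a joint would pass 70% of its speed; a pose out of reach is approached as far as the arm can. A call with a number of a shift or a turn outside -1 to 1 is refused whole. A call with a gripper value outside its range is refused whole. The fingers move at their own pace and stop on an object; "newtons" is the grip in N (left out, the last holds). Time passes only in rows, so rows that repeat a pose let the fingers close. It gives the time, the measured TCP pose, the force, the opening and the grip force at its end, in the units of the state.
- manip.read_state(): the state, without advancing time (a new reading comes with each control period).
- manip.snapshot(name): name is "scene" or "side" or "wrist"; returns (picture, depth): 384x512x3 uint8, red, green, blue; 384x512 float32, m along the optical axis (not along the pixel's ray), 0 where there is no reading.
- manip.camera_params(name): a dict with "intrinsics" (3x3 intrinsics, pixels), "rvec" (rotation vector, rad) and "tvec" (3), from world to camera coordinates, as OpenCV has them. Camera axes: x right, y down, z forward; pixel columns grow to the right and rows downward; lengths in m; the calibration is good to about 2 mm. A picture is of the moment at which its call begins: read the wrist's pose just before it. camera_params takes no time and is no camera call; for the wrist camera it gives the pose at the moment of the call.
- manip.finish_job(): hands the job in; it is judged then, once.
The state is a dict: "time_s": time; "qpos": joint angles; "joint_vel": joint speeds; "joint_torque": joint torques, N m; "tcp_pos": TCP position; "orientation": TCP orientation; "ft_force": force on the tool from outside, world axes, zero at the start; "ft_torque": the same for the moment, N m; "width": finger opening in m; "finger_force": force on a finger pad.
Only numpy, scipy, OpenCV 4.12 (cv2) and the standard library are available. Lean on these libraries where they do the work, as an engineer would, in place of code of your own. Each camera call takes 0.05 s, during which the arm holds its last target. There are 200 camera calls.

## Task

Get the mail feeder ready for a roller change: stand the two spare feed rollers, one at a time, one in each pocket of the blue parts block, seated on the pocket floors and released. Then squeeze the yellow catch fully in, only after it the blue catch, take the gate's red post, swing the gate past its detent and finish while still holding it with the gripper, wide open at 70 degrees or more: do not let go at the end. Leave everything else where it is.

Things in the scene. Friction and masses are not known exactly. Their poses are not given: they have to be found in the camera images.
- roller_a_mid (a point): Centre (half-way up) of an upright spare feed roller: dark rubber cylinder with an orange band and white end, 26 mm across, 60 mm high, 50 g, loose, standing on the table. z axis along it.
- roller_b_mid (a point): Centre (half-way up) of an upright spare feed roller: dark rubber cylinder with an orange band and white end, 26 mm across, 60 mm high, 50 g, loose, standing on the table. z axis along it.
- block_hole0 (a point): Centre of the mouth of a round pocket in the blue parts block (level with its top, 30 mm above the table). Pocket 31 mm across, 22 mm deep, its floor 8 mm above the table. The block is fixed, 70 x 120 mm (x, y); this point has the block's axes. The pockets lie 60 mm apart along its y; this is the +y one.
- block_hole1 (a point): Centre of the mouth of a round pocket in the blue parts block (level with its top, 30 mm above the table). Pocket 31 mm across, 22 mm deep, its floor 8 mm above the table. This is the one on the block's -y side.
- yellow_grip (a point): Fixed point at the middle of the yellow squeeze catch, 17 mm above the feeder's deck; feeder's axes. Two upright ears 8 mm thick, 22 mm long (x), tops 30 mm above the deck: fixed grey fin, outer face at y = +21 mm; sliding yellow tab, outer face at y = -21 mm. Pinched, the tab goes 12 mm to the fin: width 42 to 30 mm. Catch foot 4 mm thick. Catches 110 mm apart in y; which is left varies.
- blue_grip (a point): Fixed point at the middle of the blue squeeze catch, 17 mm above the feeder's deck; feeder's axes. Two upright ears 8 mm thick, 22 mm long (x), tops 30 mm above the deck: fixed grey fin, outer face at y = +21 mm; sliding blue tab, outer face at y = -21 mm. Pinched, the tab goes 12 mm to the fin: width 42 to 30 mm. Catch foot 4 mm thick. Catches 110 mm apart in y; which is left varies.
- yellow_catch (a joint): Slide of the yellow catch's tab in m: 0 out (bolt holds the gate), 0.012 fully squeezed. Stiff (about 3 N), no spring: it stays where it is left. The gate is free of this bolt from about 0.009.
- blue_catch (a joint): Slide of the blue catch's tab in m: 0 out (bolt holds the gate), 0.012 fully squeezed. Stiff (about 3 N), no spring: it stays where it is left. The gate is free of this bolt from about 0.009.
- gate_hinge (a point): Fixed point on the gate's upright hinge axis, 110 mm above the table (half height of the post), with the feeder's axes: x from the gate's front into the machine, y along the closed gate towards the hinge.
- gate_post (a point): Centre of the red round post on the gate's top edge, turning with the gate: 18 mm across, from 85 to 135 mm above the table, 130 mm from the hinge axis. The gate is a grey panel with a yellow stripe, 10 mm thick, reaching 200 mm from the hinge, 17 to 85 mm high, with steel teeth behind it (30 to 37 mm from its middle, tops at 102 mm) at 50 and 160 mm from the hinge.
- gate (a joint): Gate angle, rad: 0 closed (post on the hinge's -y side), growing as the post swings to the feeder's -x side; stop at 1.45. Locked until both catches are in. A spring closes it (0.05 N m at 0, 0.4 at 1.2). A detent, felt from 0.43 to 0.77 as a hump (up to 0.7 N m), keeps it from falling shut afterwards: let go beyond it, it settles at about 0.75.
- tape: Bystander, to be left alone: roll of clear tape, 54 mm across, 18 mm high. Origin at the middle of its underside.
- marker: Bystander, to be left alone: black marker pen with a blue cap, 130 mm long, lying. Origin at the middle of its underside.
- notebook: Bystander, to be left alone: red notebook, 148 x 210 x 12 mm, lying. Origin at the middle of its underside.
- stapler: Bystander, to be left alone: grey and black stapler, 130 mm long, 44 mm high. Origin at the middle of its underside.
- mug: Bystander, to be left alone: white mug, 80 mm across, 90 mm high. Origin at the middle of its underside.
- magnet: Bystander, to be left alone: blue round magnet, 28 mm across, 8 mm high, lying on the feeder's deck at the back left. Origin at the middle of its underside.
- feeder: Cream desktop mail feeder, fixed, 220 x 300 x 85 mm (x, y, z); its deck is 85 mm above the table; gate on its -x front, catches on its deck just behind the gate. Origin at the middle of its underside.

How it is judged:
By the outcome, as a careful person would: the job done as asked, in the order asked, and still so for the second after the job is handed in, while the arm keeps its last pose, push and grip.
It also fails if it takes over 72 s, if anything falls off the work surface, if the arm or the gripper's body presses on something with over 40 N, if the wrist force passes 120 N, or if a joint passes its speed limit or range.

## Working session

There is one attempt and no reset: what is moved stays moved. The work goes in short steps, Python scripts to look and compute and a tool call to move; the robot and the scene stay as the last step left them, time stands still between calls to the robot, and variables do not carry over. Pictures are saved under pics/ and viewed, at most 10 in all, crops included, and the job is handed in when it is done.

Besides the shell and the picture viewer there is one more tool, called after "Emit:" as name(argument=value, ...) on one line, values as JSON. play_rows: Moves the arm, as the interface text tells. Shifts and turns lie within -1 to 1; 1 stands for 8 cm of shift or pi rad of turn. Its arguments: {"type":"object","properties":{"steps":{"type":"array"},"newtons":{"type":"number"}},"required":["steps"]}

```bash
ls; mkdir -p pics
cat > h.py <<'E'
import numpy as np, cv2
from bench import manip
from scipy.spatial.transform import Rotation as R
def cam(n):
    p=manip.camera_params(n); return np.array(p["intrinsics"]),R.from_rotvec(np.array(p["rvec"]).ravel()).as_matrix(),np.array(p["tvec"]).ravel()
def cloud(n):
    K,Rm,t=cam(n); im,d=manip.snapshot(n)
    v,u=np.mgrid[:384,:512]
    c=np.stack([(u-K[0,2])/K[0,0]*d,(v-K[1,2])/K[1,1]*d,d],-1)
    return im,d,(c-t)@Rm
def save(n,im): cv2.imwrite("pics/"+n+".png",im[...,::-1])
E
python3 - <<'E'
from h import *
a=[]
for n in("scene","side"):
    im,d,P=cloud(n); np.savez(n+".npz",im=im,d=d,P=P); a.append(im)
    print(n,cam(n)[1].T@-cam(n)[2])
save("a0",a[0]);save("a1",a[1])
print(manip.read_state())
E
```

```text
pics
scene [1.38691685 0.0086805  1.08839869]
side [-0.0622593  -0.84852817  1.26800154]
{'time_s': 0.1, 'qpos': array([-1.17199750e+00,  2.13328177e-01, -3.49485670e-02,  1.32352685e+00,
       -1.01177538e-06,  1.57079334e+00]), 'joint_vel': array([ 0.00120176, -0.00036174,  0.00267657,  0.00041016, -0.0002455 ,
        0.00218027]), 'joint_torque': array([ 2.88596484e-04, -6.87245893e+01,  4.87805700e+01,  1.21654567e-02,
        1.25217426e-05, -1.40295310e-05]), 'tcp_pos': array([ 0.19404239, -0.46049559,  0.23887401]), 'orientation': array([-3.07837576e+00, -6.22097879e-01,  3.14861238e-04]), 'ft_force': array([-0.82817994,  0.16725417,  0.26367801]), 'ft_torque': array([ 0.02528532,  0.01411323, -0.03281925]), 'finger_force': 0.0, 'width': 0.08545742031659864}
```

View pics/a0.png

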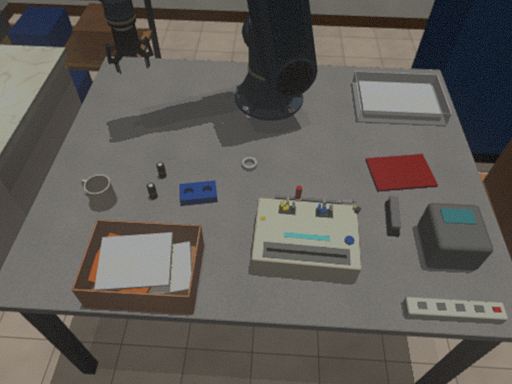

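View pics/a1.png

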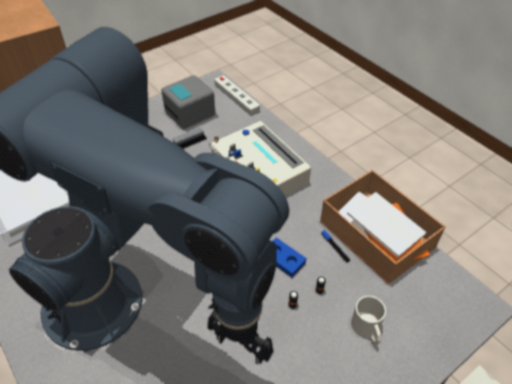

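The scene view shows rollers at about (161,170) and (152,190), the block at (198,192), and the post at (299,191). The yellow catch is at (287,207), blue at (324,210), and the hinge is near (357,209).

Run:
```python
from h import *
z=np.load("scene.npz"); im,P=z["im"],z["P"]
def reg(u0,u1,v0,v1): return P[v0:v1,u0:u1].reshape(-1,3),im[v0:v1,u0:u1].reshape(-1,3).astype(int)
print("table z",np.median(P[240:260,30:60,2]),P[150,200])
for nm,b in(("rA",(150,172,158,182)),("rB",(142,162,178,202))):
    p,c=reg(*b); m=(p[:,2]>.02)&(p[:,2]<.075); t=m&(p[:,2]>.055)
    print(nm,m.sum(),p[m].min(0).round(4),p[m].max(0).round(4),t.sum(),p[t].mean(0).round(4))
p,c=reg(172,225,175,210); m=(p[:,2]>.024)&(p[:,2]<.036)&(c[:,2]>c[:,0]+40)
r=cv2.minAreaRect((p[m][:,:2]*1000).astype(np.float32)); print("block",m.sum(),p[m].mean(0).round(4),r)
p,c=reg(240,370,190,285); m=(p[:,2]>.078)&(p[:,2]<.092)&(c.min(1)>120)
r=cv2.minAreaRect((p[m][:,:2]*1000).astype(np.float32)); print("feeder",m.sum(),np.median(p[m],0),r)
p,c=reg(285,310,178,205); m=(c[:,0]>c[:,1]+50)&(p[:,2]>.08); print("post",m.sum(),p[m].mean(0),p[m].min(0),p[m].max(0))
p,c=reg(270,345,195,222)
m=(c[:,0]>c[:,2]+60)&(c[:,1]>c[:,2]+50)&(p[:,2]>.088);print("yel",m.sum(),p[m].mean(0),p[m].min(0),p[m].max(0))
m=(c[:,2]>c[:,0]+40)&(p[:,2]>.088);print("blu",m.sum(),p[m].mean(0),p[m].min(0),p[m].max(0))
a=cv2.resize(im[150:250,140:380],None,fx=3.3,fy=3.3,interpolation=cv2.INTER_CUBIC);save("b0",a)
```

```text
table z 0.0007098102867683163 [ 0.32331943 -0.24018775  0.00295453]
rA 93 [ 0.4401 -0.3649  0.0203] [ 0.4735 -0.3403  0.0653] 41 [ 0.4581 -0.3526  0.0593]
rB 99 [ 0.537  -0.3772  0.0201] [ 0.5632 -0.3507  0.063 ] 44 [ 0.5502 -0.364   0.0597]
block 470 [ 0.5332 -0.2165  0.0298] ((531.7596435546875, -215.63514709472656), (73.37936401367188, 116.23316955566406), 10.26836109161377)
feeder 4205 [0.69548001 0.12943518 0.08441673] ((698.2285766601562, 130.05934143066406), (295.2424011230469, 233.86868286132812), 87.66669464111328)
post 19 [0.62912885 0.09897354 0.18348151] [0.57991272 0.0086805  0.12872433] [1.38691685 0.11070666 1.08839869]
yel 38 [0.63237295 0.06387339 0.10095933] [0.60900125 0.05263596 0.08838669] [0.64692653 0.07487332 0.11804995]
blu 36 [0.63727104 0.1733647  0.10282523] [0.61495503 0.16055925 0.09009649] [0.64918978 0.18458624 0.11736662]
```

View pics/b0.png

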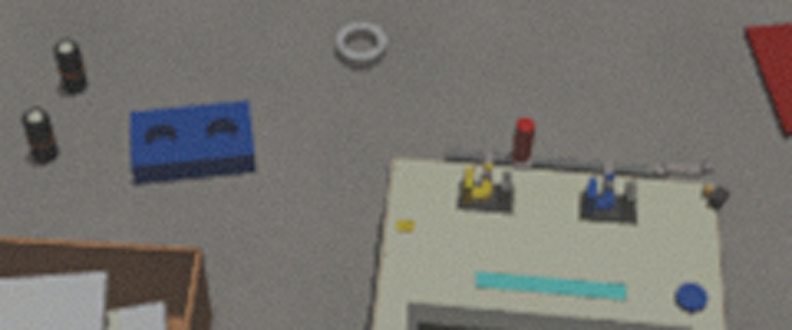

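Emit:
play_rows(steps=[{"dx":1,"az":-0.43},{"dx":1,"az":-0.43},{"dx":1,"az":-0.43},{"dx":1,"az":-0.43},{"dx":1,"az":-0.43},{"dx":1,"az":-0.43},{"dx":1,"az":-0.43},{"dx":1,"az":-0.43},{"dx":1,"az":-0.43},{"dx":1,"az":-0.43}])

```text
schema error: expected keys ax, ay, az, dx, dy, dz, claw
```

Emit:
play_rows(steps=[{"dx":0.27,"dy":1},{"dx":0.27,"dy":1},{"dx":0.27,"dy":1}])

```text
schema error: expected keys ax, ay, az, dx, dy, dz, claw
```

Emit:
play_rows(steps=[{"dx":0.27,"dy":1},{"dx":0.27,"dy":1},{"dx":0.27,"dy":1}])

```text
schema error: expected keys ax, ay, az, dx, dy, dz, claw
```

Emit:
play_rows(steps=[{"dx":0.27,"dy":1},{"dx":0.27,"dy":1},{"dx":0.27,"dy":1},{"dx":0.27,"dy":1}])

```text
schema error: expected keys ax, ay, az, dx, dy, dz, claw
```

Run:
```python
from h import *
s=manip.read_state();print(s["time_s"],s["qpos"].round(3),s["tcp_pos"].round(4),s["orientation"].round(3))
x=R.from_rotvec(s["orientation"]).as_matrix();print(x.round(3))
print(cam("wrist")[1].T@-cam("wrist")[2])
im,d,P=cloud("wrist");np.savez("w1.npz",im=im,d=d,P=P);save("w1",im)
```

```text
0.1 [-1.172  0.213 -0.035  1.324 -0.     1.571] [ 0.194  -0.4605  0.2389] [-3.078 -0.622  0.   ]
[[ 0.922  0.388 -0.   ]
 [ 0.388 -0.922  0.001]
 [-0.    -0.001 -1.   ]]
[ 0.25484616 -0.4347706   0.37351918]
```

View pics/w1.png

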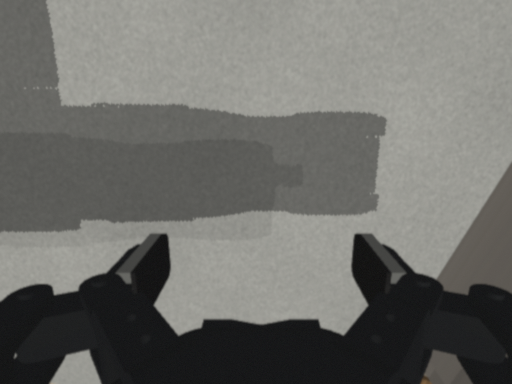

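The move was rejected because every row needs all seven keys. The wrist picture shows only bare table and the fingers, and the camera sits about 66 mm along tool +x.

Emit:
play_rows(steps=[{"ax":0,"ay":0,"az":-0.43,"dx":1,"dy":0,"dz":0,"claw":85},{"ax":0,"ay":0,"az":-0.43,"dx":1,"dy":0,"dz":0,"claw":85},{"ax":0,"ay":0,"az":-0.43,"dx":1,"dy":0,"dz":0,"claw":85},{"ax":0,"ay":0,"az":-0.43,"dx":1,"dy":0,"dz":0,"claw":85},{"ax":0,"ay":0,"az":-0.43,"dx":1,"dy":0,"dz":0,"claw":85},{"ax":0,"ay":0,"az":-0.43,"dx":1,"dy":0,"dz":0,"claw":85},{"ax":0,"ay":0,"az":-0.43,"dx":1,"dy":0,"dz":0,"claw":85},{"ax":0,"ay":0,"az":-0.43,"dx":1,"dy":0,"dz":0,"claw":85},{"ax":0,"ay":0,"az":-0.43,"dx":1,"dy":0,"dz":0,"claw":85},{"ax":0,"ay":0,"az":-0.43,"dx":1,"dy":0,"dz":0,"claw":85}])

```text
time_s: 1.15
tcp_pos: [0.2678, -0.4296, 0.2391]
orientation: [-2.01, -2.414, -0.0]
ft_force: [0.6, -0.4, 0.8]
width: 0.085
finger_force: 0.0
```

Emit:
play_rows(steps=[{"ax":0,"ay":0,"az":0,"dx":0.27,"dy":1,"dz":0,"claw":85},{"ax":0,"ay":0,"az":0,"dx":0.27,"dy":1,"dz":0,"claw":85},{"ax":0,"ay":0,"az":0,"dx":0.27,"dy":1,"dz":0,"claw":85}])

```text
time_s: 1.45
tcp_pos: [0.3454, -0.3927, 0.239]
orientation: [-2.017, -2.409, -0.001]
ft_force: [-1.6, -0.0, -0.0]
width: 0.085
finger_force: 0.0
```

Emit:
play_rows(steps=[{"ax":0,"ay":0,"az":0,"dx":0.27,"dy":1,"dz":0,"claw":85},{"ax":0,"ay":0,"az":0,"dx":0.27,"dy":1,"dz":0,"claw":85},{"ax":0,"ay":0,"az":0,"dx":0.27,"dy":1,"dz":0,"claw":85}])

```text
time_s: 1.75
tcp_pos: [0.4201, -0.3572, 0.2388]
orientation: [-2.016, -2.409, -0.001]
ft_force: [-0.7, 0.3, 0.2]
width: 0.085
finger_force: 0.0
```

Emit:
play_rows(steps=[{"ax":0,"ay":0,"az":0,"dx":0.27,"dy":1,"dz":0,"claw":85},{"ax":0,"ay":0,"az":0,"dx":0.27,"dy":1,"dz":0,"claw":85},{"ax":0,"ay":0,"az":0,"dx":0.27,"dy":1,"dz":0,"claw":85},{"ax":0,"ay":0,"az":0,"dx":0.27,"dy":1,"dz":0,"claw":85},{"ax":0,"ay":0,"az":0,"dx":0.27,"dy":1,"dz":0,"claw":85}])

```text
time_s: 2.25
tcp_pos: [0.4916, -0.3239, 0.2393]
orientation: [-2.017, -2.408, 0.0]
ft_force: [-0.1, 0.0, 0.5]
width: 0.0853
finger_force: 0.0
```

Run:
```python
from h import *
s=manip.read_state();print(s["time_s"],s["qpos"].round(3),s["tcp_pos"].round(4),s["orientation"].round(3))
x=R.from_rotvec(s["orientation"]).as_matrix();print(x.round(3))
im,d,P=cloud("wrist");np.savez("w1.npz",im=im,d=d,P=P);save("w2",im)
```

```text
2.25 [-0.582  0.402  0.225  1.394 -0.     0.812] [ 0.4916 -0.3239  0.2393] [-2.017 -2.408  0.   ]
[[-0.175  0.984 -0.   ]
 [ 0.984  0.175 -0.   ]
 [-0.    -0.    -1.   ]]
```

View pics/w2.png

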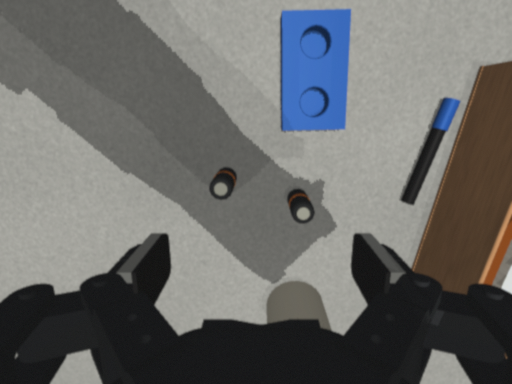

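The wrist view shows the block aligned with the tool, with pockets at (316,41) and (314,101). Roller tops are at (220,189) and (303,213), and the mug is at (298,310).

Run:
```python
from h import *
z=np.load("w1.npz"); im,P=z["im"].astype(int),z["P"]
K,Rm,t=cam("wrist"); C=-Rm.T@t
def fit(p):
    A=np.c_[2*p[:,:2],np.ones(len(p))];s=np.linalg.lstsq(A,(p[:,:2]**2).sum(1),rcond=None)[0];return s[:2],np.sqrt(s[2]+s[0]**2+s[1]**2)
for b in((205,245,160,205),(282,320,183,228)):
    u0,u1,v0,v1=b;p=P[v0:v1,u0:u1].reshape(-1,3);t=p[p[:,2]>.056]
    (c,r),w,a=cv2.minAreaRect((t[:,:2]*1e3).astype(np.float32)),0,0
    e=cv2.minEnclosingCircle((t[:,:2]*1e3).astype(np.float32)); print("roller",len(t),t.mean(0).round(4),e)
b=(im[...,2]>im[...,0]+60);b[:,380:]=0;b[135:]=0
p=P[b];t=p[(p[:,2]>.026)]
print("block",np.median(t,0),cv2.minAreaRect((t[:,:2]*1e3).astype(np.float32)))
for v0,v1 in((20,62),(82,122)):
    q=P[v0:v1,297:335].reshape(-1,3);q=q[(q[:,2]<.012)];print("floor",len(q),np.median(q[:,2]),(q.min(0)+q.max(0))/2)
    # mouth: outline pixels = block-top pixels bordering lower ones
    m=(P[v0:v1,297:335,2]<.026).astype(np.uint8);m=cv2.morphologyEx(m,cv2.MORPH_CLOSE,np.ones((3,3)))
    cs=max(cv2.findContours(m,cv2.RETR_EXTERNAL,cv2.CHAIN_APPROX_NONE)[0],key=cv2.contourArea)[:,0]
    uv=cs+[297,v0]
    ray=(np.c_[(uv[:,0]-K[0,2])/K[0,0],(uv[:,1]-K[1,2])/K[1,1],np.ones(len(uv))])@Rm
    pt=C+ray*((.03-C[2])/ray[:,2])[:,None];print("mouth",fit(pt),cv2.fitEllipse((pt[:,:2]*1e3).astype(np.float32)))
q=P[275:330,262:335].reshape(-1,3);q=q[q[:,2]>.08];print("mug",len(q),q.min(0),q.max(0))
```

```text
Traceback (most recent call last):
ValueError: too many values to unpack (expected 2)
```

```bash
cat > m.py <<'E'
from h import *
z=np.load("w1.npz"); im,P=z["im"].astype(int),z["P"]
K,Rm,t=cam("wrist"); C=-Rm.T@t
for b in((205,245,160,205),(282,320,183,228)):
    u0,u1,v0,v1=b;p=P[v0:v1,u0:u1].reshape(-1,3);t=p[p[:,2]>.056]
    print("roller",len(t),t.mean(0).round(4),cv2.minEnclosingCircle((t[:,:2]*1e3).astype(np.float32)))
b=(im[...,2]>im[...,0]+60);b[:,380:]=0;b[135:]=0
p=P[b];t=p[(p[:,2]>.026)]
print("block",np.median(t,0),cv2.minAreaRect((t[:,:2]*1e3).astype(np.float32)))
for v0,v1 in((20,62),(82,122)):
    m=(P[v0:v1,297:335,2]<.026).astype(np.uint8);m=cv2.morphologyEx(m,cv2.MORPH_CLOSE,np.ones((3,3)))
    cs=max(cv2.findContours(m,cv2.RETR_EXTERNAL,cv2.CHAIN_APPROX_NONE)[0],key=cv2.contourArea)[:,0]
    uv=cs+[297,v0]
    ray=(np.c_[(uv[:,0]-K[0,2])/K[0,0],(uv[:,1]-K[1,2])/K[1,1],np.ones(len(uv))])@Rm
    pt=C+ray*((.03-C[2])/ray[:,2])[:,None];print("mouth",cv2.fitEllipse((pt[:,:2]*1e3).astype(np.float32)))
q=P[275:330,262:335].reshape(-1,3);q=q[q[:,2]>.08];print("mug",len(q),q.min(0),q.max(0))
E
python3 m.py
```

```text
roller 445 [ 0.4543 -0.3469  0.0671] ((465.05377197265625, -310.32745361328125), 53.58072280883789)
roller 425 [ 0.5442 -0.3583  0.0667] ((517.7935180664062, -315.2140808105469), 67.05038452148438)
block [ 0.53062631 -0.21076703  0.03014095] ((520.0570678710938, -216.0406036376953), (93.485595703125, 120.23096466064453), 11.263035774230957)
mouth ((525.2344970703125, -185.18624877929688), (29.019384384155273, 29.55706214904785), 58.84898376464844)
mouth ((536.9170532226562, -243.64013671875), (29.255470275878906, 29.615854263305664), 173.97607421875)
mug 595 [ 0.48098555 -0.48595351  0.08016466] [ 0.59830042 -0.25917023  0.37396204]
```

Run:
```python
from h import *
z=np.load("w1.npz"); d,P=z["d"],z["P"]
for n,b,h in(("A",(205,245,160,205),(.056,.066)),("B",(282,320,183,228),(.056,.066)),("mug",(255,340,270,325),(.083,.1))):
    u0,u1,v0,v1=b;p=P[v0:v1,u0:u1][d[v0:v1,u0:u1]>0.05];t=p[(p[:,2]>h[0])&(p[:,2]<h[1])]
    print(n,len(t),t.mean(0).round(4),t.min(0),t.max(0),cv2.minAreaRect((t[:,:2]*1e3).astype(np.float32)))
```

```text
A 435 [ 0.4536 -0.3489  0.06  ] [ 0.44084593 -0.36237077  0.05606454] [ 0.46604762 -0.33693951  0.06311506] ((453.4476318359375, -349.66015625), (24.95003890991211, 24.935510635375977), 7.4169721603393555)
B 416 [ 0.5456 -0.3605  0.0601] [ 0.53321561 -0.37404915  0.05600913] [ 0.55876199 -0.34821109  0.06301972] ((545.863525390625, -361.21630859375), (25.48297691345215, 24.99400520324707), 61.17136001586914)<stdin>:5: RuntimeWarning: Mean of empty slice.
  ret = um.true_divide(
Traceback (most recent call last):
ValueError: zero-size array to reduction operation minimum which has no identity
```

Emit:
play_rows(steps=[{"ax":0,"ay":0,"az":0,"dx":-0.233,"dy":-0.525,"dz":0,"claw":85},{"ax":0,"ay":0,"az":0,"dx":-0.233,"dy":-0.525,"dz":1,"claw":85},{"ax":0,"ay":0,"az":0,"dx":-0.233,"dy":-0.525,"dz":1,"claw":85}])

```text
time_s: 2.6
tcp_pos: [0.4524, -0.35, 0.1577]
orientation: [-2.019, -2.407, 0.0]
ft_force: [1.0, 0.4, -1.0]
width: 0.0848
finger_force: 0.0
```

Emit:
play_rows(steps=[{"ax":0,"ay":0,"az":0,"dx":0,"dy":0,"dz":0.5,"claw":85},{"ax":0,"ay":0,"az":0,"dx":0,"dy":0,"dz":1,"claw":85},{"ax":0,"ay":0,"az":0,"dx":0,"dy":0,"dz":1,"claw":85}])

```text
time_s: 2.9
tcp_pos: [0.4511, -0.3476, 0.0751]
orientation: [-2.012, -2.403, 0.001]
ft_force: [-0.2, 0.3, 0.0]
width: 0.0851
finger_force: 0.0
```

Emit:
play_rows(newtons=40, steps=[{"ax":0,"ay":0,"az":0,"dx":0,"dy":0,"dz":0.3,"claw":85},{"ax":0,"ay":0,"az":0,"dx":0,"dy":0,"dz":0.55,"claw":85},{"ax":0,"ay":0,"az":0,"dx":0,"dy":0,"dz":0.55,"claw":85},{"ax":0,"ay":0,"az":0,"dx":0,"dy":0,"dz":0.55,"claw":40},{"ax":0,"ay":0,"az":0,"dx":0,"dy":0,"dz":0.55,"claw":32},{"ax":0,"ay":0,"az":0,"dx":0,"dy":0,"dz":0.55,"claw":28},{"ax":0,"ay":0,"az":0,"dx":0,"dy":0,"dz":0.55,"claw":20},{"ax":0,"ay":0,"az":0,"dx":0,"dy":0,"dz":0.55,"claw":20},{"ax":0,"ay":0,"az":0,"dx":0,"dy":0,"dz":0.55,"claw":20},{"ax":0,"ay":0,"az":0,"dx":0,"dy":0,"dz":0.55,"claw":20},{"ax":0,"ay":0,"az":0,"dx":0,"dy":0,"dz":0.55,"claw":20}])

```text
time_s: 4.0
tcp_pos: [0.4549, -0.3493, 0.0361]
orientation: [2.013, 2.41, 0.0]
ft_force: [-2.0, 0.8, 8.2]
width: 0.0249
finger_force: 38.8
```

Emit:
play_rows(steps=[{"ax":0,"ay":0,"az":0,"dx":0,"dy":0,"dz":-0.4,"claw":20},{"ax":0,"ay":0,"az":0,"dx":0,"dy":0,"dz":-0.8,"claw":20},{"ax":0,"ay":0,"az":0,"dx":0.5,"dy":0.4,"dz":-0.8,"claw":20},{"ax":0,"ay":0,"az":0,"dx":0.93,"dy":0.62,"dz":-0.8,"claw":20},{"ax":0,"ay":0,"az":0,"dx":0.93,"dy":0.62,"dz":-0.8,"claw":20}])

```text
time_s: 4.5
tcp_pos: [0.4913, -0.2634, 0.0998]
orientation: [-2.01, -2.415, -0.002]
ft_force: [1.0, 0.8, -1.2]
width: 0.0246
finger_force: 39.5
```

Emit:
play_rows(steps=[{"ax":0,"ay":0,"az":0,"dx":0.5,"dy":0.4,"dz":0,"claw":20},{"ax":0,"ay":0,"az":0,"dx":0.93,"dy":0.61,"dz":0,"claw":20},{"ax":0,"ay":0,"az":0,"dx":0.93,"dy":0.61,"dz":0,"claw":20},{"ax":0,"ay":0,"az":0,"dx":0.93,"dy":0.61,"dz":0,"claw":20},{"ax":0,"ay":0,"az":0,"dx":0.93,"dy":0.61,"dz":0,"claw":20},{"ax":0,"ay":0,"az":0,"dx":0.93,"dy":0.61,"dz":0,"claw":20},{"ax":0,"ay":0,"az":0,"dx":0.93,"dy":0.61,"dz":0,"claw":20}])

```text
time_s: 5.2
tcp_pos: [0.5246, -0.1859, 0.0993]
orientation: [2.016, 2.41, -0.0]
ft_force: [1.9, 0.3, 0.1]
width: 0.0247
finger_force: 39.5
```

Run:
```python
from h import *
s=manip.read_state();M=R.from_rotvec(s["orientation"]).as_matrix();p=s["tcp_pos"]
print(s["time_s"],p.round(4),M.round(3)[:2])
print("to h0 in tool units",M.T@(np.array([.5252,-.1852,.044])-p)/.08)
im,d,P=cloud("wrist");np.savez("w2.npz",im=im,d=d,P=P);save("w3",im)
```

```text
5.2 [ 0.5246 -0.1859  0.0993] [[-0.177  0.984  0.   ]
 [ 0.984  0.177 -0.   ]]
to h0 in tool units [0.00784531 0.00915754 0.69169777]
```

View pics/w3.png

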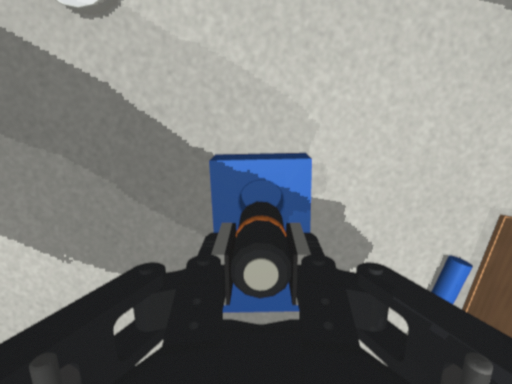

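The roller is held upright over the block, with its white top at (260,272) and the pocket visible behind it at (262,195). I'll check how well it sits relative to the TCP.

Run:
```python
from h import *
z=np.load("w2.npz"); d,P=z["d"],z["P"]
p=P[235:305,232:290].reshape(-1,3);dd=d[235:305,232:290].ravel();p=p[dd>.05]
t=p[(p[:,2]>.108)&(p[:,2]<.14)]
print(len(t),np.median(t,0),t.min(0),t.max(0),cv2.minAreaRect((t[:,:2]*1e3).astype(np.float32)))
# hole0 visible part
for v in(165,175,180,185,190,195,200): print(v,P[v,262].round(4), P[v,225].round(4))
```

```text
3263 [ 0.52498288 -0.18204509  0.12306988] [ 0.51117248 -0.1990947   0.10804954] [ 0.53981241 -0.17227394  0.12633147] ((525.5064086914062, -185.85205078125), (25.080692291259766, 26.524839401245117), 10.18078327178955)
165 [ 0.5216 -0.1583  0.0314] [ 0.4969 -0.163   0.0301]
175 [ 0.5139 -0.1213  0.234 ] [ 0.498  -0.1697  0.031 ]
180 [ 0.5236 -0.1691  0.0293] [ 0.4984 -0.1733  0.0302]
185 [ 0.5253 -0.178   0.0077] [ 0.499  -0.1768  0.0305]
190 [ 0.526  -0.182   0.0075] [ 0.4995 -0.1805  0.0301]
195 [ 0.5267 -0.1857  0.0082] [ 0.5    -0.184   0.0303]
200 [ 0.5274 -0.1898  0.0078] [ 0.5005 -0.1877  0.0301]
```

Emit:
play_rows(steps=[{"ax":0,"ay":0,"az":0,"dx":0.008,"dy":0,"dz":0.3,"claw":20},{"ax":0,"ay":0,"az":0,"dx":0.008,"dy":0,"dz":0.5,"claw":20},{"ax":0,"ay":0,"az":0,"dx":0.008,"dy":0,"dz":0.6,"claw":20},{"ax":0,"ay":0,"az":0,"dx":0.008,"dy":0,"dz":0.66,"claw":20},{"ax":0,"ay":0,"az":0,"dx":0.008,"dy":0,"dz":0.69,"claw":20},{"ax":0,"ay":0,"az":0,"dx":0.008,"dy":0,"dz":0.69,"claw":20},{"ax":0,"ay":0,"az":0,"dx":0.008,"dy":0,"dz":0.69,"claw":20}])

```text
time_s: 5.95
tcp_pos: [0.5251, -0.1847, 0.0447]
orientation: [2.014, 2.41, 0.0]
ft_force: [0.3, 0.1, 0.0]
width: 0.0245
finger_force: 39.5
```

Emit:
play_rows(steps=[{"ax":0,"ay":0,"az":0,"dx":0,"dy":0,"dz":0,"claw":30},{"ax":0,"ay":0,"az":0,"dx":0,"dy":0,"dz":0,"claw":40},{"ax":0,"ay":0,"az":0,"dx":0,"dy":0,"dz":0,"claw":55},{"ax":0,"ay":0,"az":0,"dx":0,"dy":0,"dz":0,"claw":70},{"ax":0,"ay":0,"az":0,"dx":0,"dy":0,"dz":-0.5,"claw":80},{"ax":0,"ay":0,"az":0,"dx":0,"dy":0,"dz":-1,"claw":85},{"ax":0,"ay":0,"az":0,"dx":0,"dy":0,"dz":-1,"claw":85},{"ax":0,"ay":0,"az":0,"dx":0,"dy":0,"dz":-1,"claw":85}])

```text
time_s: 6.75
tcp_pos: [0.5253, -0.1847, 0.1249]
orientation: [2.013, 2.41, 0.001]
ft_force: [0.3, 0.2, -1.3]
width: 0.0854
finger_force: 0.0
```

Run:
```python
from h import *
s=manip.read_state();M=R.from_rotvec(s["orientation"]).as_matrix();p=s["tcp_pos"]
print(s["time_s"],p.round(4),M.round(3)[:2])
print("to B in tool units",M.T@(np.array([.5459,-.3611,.036])-p)/.08)
im,d,P=cloud("wrist")
q=P[(d>.05)&(abs(P[...,0]-.5252)<.02)&(abs(P[...,1]+.1852)<.02)&(P[...,2]<.09)&(P[...,2]>.045)]
print("roller A",len(q),np.percentile(q,[2,50,98],axis=0).round(4))
```

```text
6.75 [ 0.5253 -0.1847  0.1249] [[-0.178  0.984  0.002]
 [ 0.984  0.178 -0.001]]
to B in tool units [-2.21509701 -0.14101539  1.11356796]
roller A 1315 [[ 0.5144 -0.1952  0.0477]
 [ 0.5255 -0.1812  0.0679]
 [ 0.5373 -0.1718  0.07  ]]
```

Emit:
play_rows(steps=[{"ax":0,"ay":0,"az":0,"dx":-0.6,"dy":-0.07,"dz":0,"claw":85},{"ax":0,"ay":0,"az":0,"dx":-1,"dy":-0.14,"dz":0,"claw":85},{"ax":0,"ay":0,"az":0,"dx":-1,"dy":-0.14,"dz":0,"claw":85}])

```text
time_s: 7.1
tcp_pos: [0.5271, -0.2682, 0.1225]
orientation: [-2.017, -2.407, 0.002]
ft_force: [-0.4, 0.4, -0.3]
width: 0.0849
finger_force: 0.0
```

Emit:
play_rows(steps=[{"ax":0,"ay":0,"az":0,"dx":-0.6,"dy":0,"dz":0,"claw":85},{"ax":0,"ay":0,"az":0,"dx":-1,"dy":0,"dz":0,"claw":85},{"ax":0,"ay":0,"az":0,"dx":-1,"dy":0,"dz":0,"claw":85}])

```text
time_s: 7.4
tcp_pos: [0.5417, -0.3466, 0.1222]
orientation: [-2.016, -2.407, 0.001]
ft_force: [0.1, -0.0, -0.7]
width: 0.0851
finger_force: 0.0
```

Emit:
play_rows(steps=[{"ax":0,"ay":0,"az":0,"dx":-0.215,"dy":0,"dz":0.3,"claw":85},{"ax":0,"ay":0,"az":0,"dx":-0.215,"dy":0,"dz":0.7,"claw":85},{"ax":0,"ay":0,"az":0,"dx":-0.215,"dy":0,"dz":0.9,"claw":85},{"ax":0,"ay":0,"az":0,"dx":-0.215,"dy":0,"dz":1,"claw":85},{"ax":0,"ay":0,"az":0,"dx":-0.215,"dy":0,"dz":1,"claw":85}])

```text
time_s: 7.9
tcp_pos: [0.5445, -0.3597, 0.0427]
orientation: [-2.012, -2.409, 0.0]
ft_force: [-0.6, 0.6, -0.1]
width: 0.0851
finger_force: 0.0
```

Emit:
play_rows(newtons=40, steps=[{"ax":0,"ay":0,"az":0,"dx":0,"dy":0,"dz":0.11,"claw":85},{"ax":0,"ay":0,"az":0,"dx":0,"dy":0,"dz":0.11,"claw":40},{"ax":0,"ay":0,"az":0,"dx":0,"dy":0,"dz":0.11,"claw":32},{"ax":0,"ay":0,"az":0,"dx":0,"dy":0,"dz":0.11,"claw":28},{"ax":0,"ay":0,"az":0,"dx":0,"dy":0,"dz":0.11,"claw":20},{"ax":0,"ay":0,"az":0,"dx":0,"dy":0,"dz":0.11,"claw":20},{"ax":0,"ay":0,"az":0,"dx":0,"dy":0,"dz":0.11,"claw":20},{"ax":0,"ay":0,"az":0,"dx":0,"dy":0,"dz":0.11,"claw":20},{"ax":0,"ay":0,"az":0,"dx":0,"dy":0,"dz":0.11,"claw":20}])

```text
time_s: 8.8
tcp_pos: [0.5455, -0.361, 0.0358]
orientation: [2.014, 2.41, 0.0]
ft_force: [0.0, 0.5, 5.9]
width: 0.0249
finger_force: 39.4
```

Run:
```python
from h import *
s=manip.read_state();M=R.from_rotvec(s["orientation"]).as_matrix();p=s["tcp_pos"]
print(s["time_s"],p.round(4),s["width"])
print("to h1 in tool units",M.T@(np.array([.5369,-.2436,p[2]+.008])-p)/.08)
```

```text
8.8 [ 0.5455 -0.361   0.0358] 0.02485389153867614
to h1 in tool units [ 1.46325677  0.15513125 -0.10070165]
```

Emit:
play_rows(steps=[{"ax":0,"ay":0,"az":0,"dx":0,"dy":0,"dz":-0.4,"claw":20},{"ax":0,"ay":0,"az":0,"dx":0.2,"dy":0,"dz":-0.8,"claw":20},{"ax":0,"ay":0,"az":0,"dx":0.73,"dy":0.08,"dz":-0.8,"claw":20},{"ax":0,"ay":0,"az":0,"dx":0.73,"dy":0.08,"dz":-0.8,"claw":20}])

```text
time_s: 9.2
tcp_pos: [0.5413, -0.2989, 0.1003]
orientation: [2.011, 2.413, 0.002]
ft_force: [-0.4, -1.3, -0.5]
width: 0.0247
finger_force: 39.5
```

Emit:
play_rows(steps=[{"ax":0,"ay":0,"az":0,"dx":0.5,"dy":0.075,"dz":0,"claw":20},{"ax":0,"ay":0,"az":0,"dx":0.733,"dy":0.075,"dz":0,"claw":20},{"ax":0,"ay":0,"az":0,"dx":0.733,"dy":0.075,"dz":0,"claw":20},{"ax":0,"ay":0,"az":0,"dx":0.733,"dy":0.075,"dz":0,"claw":20},{"ax":0,"ay":0,"az":0,"dx":0.733,"dy":0.075,"dz":0,"claw":20},{"ax":0,"ay":0,"az":0,"dx":0.733,"dy":0.075,"dz":0,"claw":20}])

```text
time_s: 9.8
tcp_pos: [0.5366, -0.2443, 0.0991]
orientation: [-2.015, -2.41, 0.0]
ft_force: [0.2, -0.3, -0.6]
width: 0.0247
finger_force: 39.5
```

Run:
```python
from h import *
s=manip.read_state();M=R.from_rotvec(s["orientation"]).as_matrix();p=s["tcp_pos"]
print(s["time_s"],p.round(4),s["width"])
im,d,P=cloud("wrist")
p_=P[235:305,232:290][d[235:305,232:290]>.05]
t=p_[(p_[:,2]>.108)&(p_[:,2]<.14)]
c=np.array(cv2.minAreaRect((t[:,:2]*1e3).astype(np.float32))[0])/1e3
print("roller",c,np.median(t[:,2]),"shift",M.T@np.r_[np.array([.5369,-.2436])-c,.044-p[2]]/.08)
```

```text
9.8 [ 0.5366 -0.2443  0.0991] 0.024744125818557148
roller [ 0.53760992 -0.24442137] 0.12316763303382655 shift [ 0.01167825 -0.00683663  0.6889558 ]
```

Emit:
play_rows(steps=[{"ax":0,"ay":0,"az":0,"dx":0.01,"dy":-0.005,"dz":0.3,"claw":20},{"ax":0,"ay":0,"az":0,"dx":0.01,"dy":-0.005,"dz":0.5,"claw":20},{"ax":0,"ay":0,"az":0,"dx":0.01,"dy":-0.005,"dz":0.6,"claw":20},{"ax":0,"ay":0,"az":0,"dx":0.01,"dy":-0.005,"dz":0.66,"claw":20},{"ax":0,"ay":0,"az":0,"dx":0.01,"dy":-0.005,"dz":0.69,"claw":20},{"ax":0,"ay":0,"az":0,"dx":0.01,"dy":-0.005,"dz":0.69,"claw":20},{"ax":0,"ay":0,"az":0,"dx":0.01,"dy":-0.005,"dz":0.69,"claw":20}])

```text
time_s: 10.55
tcp_pos: [0.5365, -0.2429, 0.0447]
orientation: [2.014, 2.41, 0.0]
ft_force: [0.4, -0.7, -0.6]
width: 0.025
finger_force: 39.5
```

Emit:
play_rows(steps=[{"ax":0,"ay":0,"az":0,"dx":0,"dy":0,"dz":0,"claw":30},{"ax":0,"ay":0,"az":0,"dx":0,"dy":0,"dz":0,"claw":40},{"ax":0,"ay":0,"az":0,"dx":0,"dy":0,"dz":0,"claw":55},{"ax":0,"ay":0,"az":0,"dx":0,"dy":0,"dz":0,"claw":70},{"ax":0,"ay":0,"az":0,"dx":0,"dy":0,"dz":-0.5,"claw":80},{"ax":0,"ay":0,"az":0,"dx":0,"dy":0,"dz":-1,"claw":85},{"ax":0,"ay":0,"az":0,"dx":0,"dy":0,"dz":-1,"claw":85},{"ax":0,"ay":0,"az":0,"dx":0,"dy":0,"dz":-1,"claw":85}])

```text
time_s: 11.35
tcp_pos: [0.5366, -0.243, 0.125]
orientation: [2.013, 2.409, 0.001]
ft_force: [-0.9, -0.7, -0.1]
width: 0.0851
finger_force: 0.0
```

Run:
```python
from h import *
s=manip.read_state();M=R.from_rotvec(s["orientation"]).as_matrix();p=s["tcp_pos"]
print(s["time_s"],p.round(4),s["qpos"].round(3))
im,d,P=cloud("wrist")
for n,h in(("A",(.5252,-.1852)),("B",(.5369,-.2436))):
    q=P[(d>.05)&(abs(P[...,0]-h[0])<.02)&(abs(P[...,1]-h[1])<.02)&(P[...,2]<.09)&(P[...,2]>.06)]
    print(n,len(q),np.percentile(q,[2,50,98],axis=0).round(4))
print("view point",M.T@(np.array([.56,.04,.28])-p)/.08)
```

```text
11.35 [ 0.5366 -0.243   0.125 ] [-0.425  0.437 -0.014  1.118 -0.     0.967]
A 1360 [[ 0.5148 -0.1957  0.0658]
 [ 0.5261 -0.1842  0.0682]
 [ 0.5374 -0.1731  0.0702]]
B 1150 [[ 0.5255 -0.2541  0.062 ]
 [ 0.5368 -0.2415  0.0681]
 [ 0.5483 -0.2309  0.07  ]]
view point [ 3.42714497  0.91960789 -1.93986958]
```

Emit:
play_rows(steps=[{"ax":0,"ay":0,"az":0,"dx":0.4,"dy":0.1,"dz":-0.5,"claw":85},{"ax":0,"ay":0,"az":0,"dx":0.9,"dy":0.23,"dz":-1,"claw":85},{"ax":0,"ay":0,"az":0,"dx":0.9,"dy":0.23,"dz":-1,"claw":85},{"ax":0,"ay":0,"az":0,"dx":0.9,"dy":0.23,"dz":-1,"claw":85}])

```text
time_s: 11.8
tcp_pos: [0.5418, -0.1677, 0.2042]
orientation: [2.012, 2.412, 0.0]
ft_force: [-0.5, -0.4, -0.9]
width: 0.0852
finger_force: 0.0
```

Emit:
play_rows(steps=[{"ax":0,"ay":0,"az":0,"dx":0.5,"dy":0.1,"dz":-0.5,"claw":85},{"ax":0,"ay":0,"az":0,"dx":0.9,"dy":0.23,"dz":-0.9,"claw":85},{"ax":0,"ay":0,"az":0,"dx":0.9,"dy":0.23,"dz":-0.9,"claw":85},{"ax":0,"ay":0,"az":0,"dx":0.9,"dy":0.23,"dz":-0.9,"claw":85}])

```text
time_s: 12.2
tcp_pos: [0.5468, -0.0946, 0.2749]
orientation: [-2.013, -2.411, 0.001]
ft_force: [-0.1, 0.3, -0.4]
width: 0.0852
finger_force: 0.0
```

Emit:
play_rows(steps=[{"ax":0,"ay":0,"az":0,"dx":0.5,"dy":0.1,"dz":0,"claw":85},{"ax":0,"ay":0,"az":0,"dx":0.9,"dy":0.23,"dz":0,"claw":85},{"ax":0,"ay":0,"az":0,"dx":0.9,"dy":0.23,"dz":0,"claw":85}])

```text
time_s: 12.5
tcp_pos: [0.5516, -0.0188, 0.2735]
orientation: [-2.01, -2.41, 0.003]
ft_force: [-0.0, -0.9, -0.8]
width: 0.0847
finger_force: 0.0
```

Emit:
play_rows(steps=[{"ax":0,"ay":0,"az":0,"dx":0.5,"dy":0.1,"dz":0,"claw":85},{"ax":0,"ay":0,"az":0,"dx":0.73,"dy":0.23,"dz":0,"claw":85},{"ax":0,"ay":0,"az":0,"dx":0.73,"dy":0.23,"dz":0,"claw":85},{"ax":0,"ay":0,"az":0,"dx":0.73,"dy":0.23,"dz":0,"claw":85},{"ax":0,"ay":0,"az":0,"dx":0.73,"dy":0.23,"dz":0,"claw":85}])

```text
time_s: 13.0
tcp_pos: [0.5594, 0.0389, 0.2751]
orientation: [-2.015, -2.409, 0.002]
ft_force: [0.1, 0.2, -1.1]
width: 0.0853
finger_force: 0.0
```

Run:
```python
from h import *
s=manip.read_state()
print(s["time_s"],s["tcp_pos"].round(4),s["qpos"].round(3))
im,d,P=cloud("wrist");np.savez("w4.npz",im=im,d=d,P=P);save("w4",cv2.resize(im,None,fx=1.5,fy=1.5))
```

```text
13.0 [0.5594 0.0389 0.2751] [ 0.07   0.343  0.229  1.459 -0.     1.463]
```

View pics/w4.png

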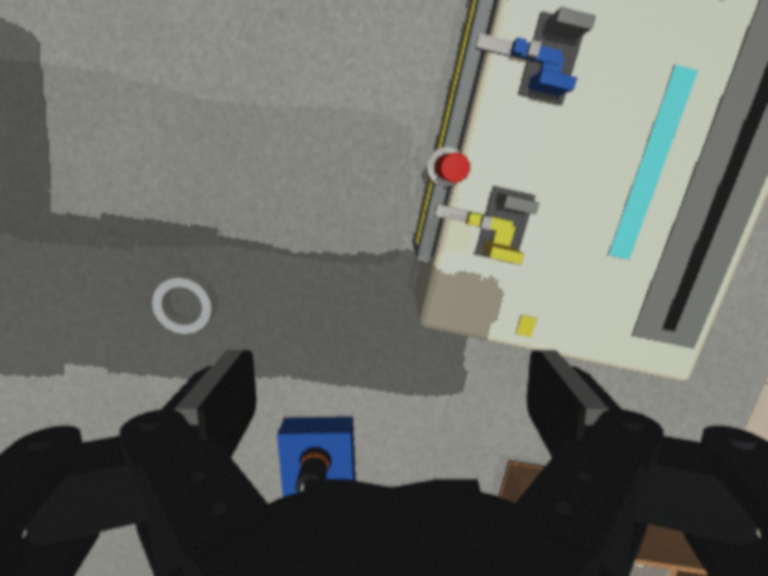

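The post top is at about (454,167) in the scaled image. The yellow catch has its fin at (518,203) and tab at (505,253), and the blue catch has its fin at (574,20) and tab at (552,80). The tape is at (181,306).

Run:
```python
from h import *
z=np.load("w4.npz"); im,d,P=z["im"].astype(int),z["d"],z["P"]
def top(n,u0,u1,v0,v1,zl,zh):
    p=P[v0:v1,u0:u1][d[v0:v1,u0:u1]>.05];p=p[(p[:,2]>zl)&(p[:,2]<zh)]
    if len(p)<4: print(n,len(p));return
    r=cv2.minAreaRect((p[:,:2]*1e3).astype(np.float32));print(n,len(p),np.median(p,0).round(4),np.round(r[0],1),np.round(r[1],1),round(r[2],1))
top("post",285,320,95,130,.128,.14)
top("yfin",328,365,122,146,.108,.122)
top("ytab",318,355,155,180,.108,.122)
top("bfin",362,402,0,30,.108,.122)
top("btab",348,390,40,72,.108,.122)
top("gate",270,320,60,165,.08,.09)
m=(d>.05)&(P[...,2]>.082)&(P[...,2]<.088)&(im.min(-1)>130)&(np.arange(512)[None]>285)
q=P[m]; 
# front edge / left edge of deck
cs=max(cv2.findContours(m.astype(np.uint8),cv2.RETR_EXTERNAL,cv2.CHAIN_APPROX_NONE)[0],key=cv2.contourArea)[:,0]
e=np.array([P[v,u] for u,v in cs if 290<u<440 and 200<v<245]);e=e[abs(e[:,2]-.085)<.004]
print(len(e),cv2.fitLine((e[:,:2]*1e3).astype(np.float32),cv2.DIST_HUBER,0,.01,.01).ravel())
```

```text
post 329 [0.5857 0.1064 0.135 ] [585.7 106.3] [16.5 16.4] 12.1
yfin 201 [0.6346 0.0915 0.1151] [635.4  91.5] [ 7.9 22. ] 87.8
ytab 202 [0.6331 0.0579 0.1149] [634.   57.5] [ 8.3 21.9] 87.0
bfin 331 [0.6389 0.2001 0.1149] [639.9 201.2] [ 8.8 22.4] 89.1
btab 284 [0.6377 0.1665 0.1149] [638.4 167.3] [ 8.3 22.2] 87.3
gate 2300 [0.5966 0.0935 0.085 ] [589.4 103.4] [ 43.  105.5] 11.8
155 [ 9.7772002e-01  2.0991313e-01  7.0169037e+02 -5.2373800e+00]
```

Emit:
play_rows(newtons=30, steps=[{"ax":0,"ay":0,"az":-0.43,"dx":0.35,"dy":1,"dz":0,"claw":70},{"ax":0,"ay":0,"az":-0.43,"dx":0.35,"dy":1,"dz":0,"claw":70},{"ax":0,"ay":0,"az":-0.43,"dx":0.35,"dy":1,"dz":0.9,"claw":70},{"ax":0,"ay":0,"az":-0.43,"dx":0.35,"dy":1,"dz":0.9,"claw":70},{"ax":0,"ay":0,"az":-0.43,"dx":0.35,"dy":1,"dz":0.9,"claw":70},{"ax":0,"ay":0,"az":-0.43,"dx":0.35,"dy":1,"dz":0.9,"claw":70},{"ax":0,"ay":0,"az":-0.43,"dx":0.35,"dy":1,"dz":0.9,"claw":70},{"ax":0,"ay":0,"az":-0.43,"dx":0.35,"dy":1,"dz":0.9,"claw":70},{"ax":0,"ay":0,"az":-0.43,"dx":0.35,"dy":1,"dz":0.9,"claw":70},{"ax":0,"ay":0,"az":-0.43,"dx":0.35,"dy":1,"dz":0.9,"claw":70},{"ax":0,"ay":0,"az":-0.43,"dx":0.35,"dy":1,"dz":0.9,"claw":70},{"ax":0,"ay":0,"az":-0.43,"dx":0.35,"dy":1,"dz":0.9,"claw":70}])

```text
time_s: 14.25
tcp_pos: [0.6334, 0.0817, 0.204]
orientation: [-0.071, -3.141, 0.0]
ft_force: [-0.3, 0.3, -0.6]
width: 0.0702
finger_force: 0.0
```

```bash
cat > st.py <<'E'
import sys
from h import *
s=manip.read_state();M=R.from_rotvec(s["orientation"]).as_matrix();p=s["tcp_pos"]
print(s["time_s"],p.round(4),s["qpos"].round(3),"yaw",np.degrees(np.arctan2(M[1,0],M[0,0])).round(2),"w",s["width"])
print((M.T@(np.array([float(v) for v in sys.argv[1:4]])-p)/.08).round(3))
E
python3 st.py .635 .081 .101
```

```text
14.25 [0.6334 0.0817 0.204 ] [ 0.128  0.517  0.314  1.367 -0.     0.174] yaw 177.41 w 0.07020674638292483
[-0.02  -0.008  1.288]
```

Emit:
play_rows(steps=[{"ax":0,"ay":0,"az":0,"dx":-0.02,"dy":-0.008,"dz":0.5,"claw":70},{"ax":0,"ay":0,"az":0,"dx":-0.02,"dy":-0.008,"dz":0.9,"claw":70},{"ax":0,"ay":0,"az":0,"dx":-0.02,"dy":-0.008,"dz":1,"claw":70},{"ax":0,"ay":0,"az":0,"dx":-0.02,"dy":-0.008,"dz":1,"claw":70}])

```text
time_s: 14.65
tcp_pos: [0.6343, 0.0813, 0.1235]
orientation: [-0.067, -3.139, 0.001]
ft_force: [0.2, 0.6, 0.6]
width: 0.0699
finger_force: 0.0
```

Emit:
play_rows(steps=[{"ax":0,"ay":0,"az":0,"dx":0,"dy":0,"dz":0.15,"claw":70},{"ax":0,"ay":0,"az":0,"dx":0,"dy":0,"dz":0.25,"claw":60},{"ax":0,"ay":0,"az":0,"dx":0,"dy":0,"dz":0.288,"claw":56},{"ax":0,"ay":0,"az":0,"dx":0,"dy":0,"dz":0.288,"claw":50},{"ax":0,"ay":0,"az":0,"dx":0,"dy":0,"dz":0.288,"claw":45},{"ax":0,"ay":0,"az":0,"dx":0,"dy":0,"dz":0.288,"claw":40},{"ax":0,"ay":0,"az":0,"dx":0,"dy":0,"dz":0.288,"claw":35},{"ax":0,"ay":0,"az":0,"dx":0,"dy":0,"dz":0.288,"claw":30},{"ax":0,"ay":0,"az":0,"dx":0,"dy":0,"dz":0.288,"claw":26},{"ax":0,"ay":0,"az":0,"dx":0,"dy":0,"dz":0.288,"claw":24},{"ax":0,"ay":0,"az":0,"dx":0,"dy":0,"dz":0.288,"claw":24},{"ax":0,"ay":0,"az":0,"dx":0,"dy":0,"dz":0.288,"claw":24},{"ax":0,"ay":0,"az":0,"dx":0,"dy":0,"dz":0.288,"claw":24}])

```text
time_s: 15.95
tcp_pos: [0.6352, 0.0802, 0.1018]
orientation: [0.066, 3.14, -0.004]
ft_force: [-3.9, -11.2, 9.3]
width: 0.0294
finger_force: 30.1
```

```bash
python3 st.py .635 .081 .101
```

```text
15.95 [0.6352 0.0802 0.1018] [ 0.127  0.555  0.115  1.13  -0.002  0.169] yaw 177.6 w 0.029353914939070618
[0.003 0.01  0.01 ]
```

Emit:
play_rows(steps=[{"ax":0,"ay":0,"az":0,"dx":0,"dy":0,"dz":0,"claw":40},{"ax":0,"ay":0,"az":0,"dx":0,"dy":0,"dz":0,"claw":60},{"ax":0,"ay":0,"az":0,"dx":0,"dy":0,"dz":0,"claw":70},{"ax":0,"ay":0,"az":0,"dx":0,"dy":0,"dz":0,"claw":70},{"ax":0,"ay":0,"az":0,"dx":0,"dy":0,"dz":-0.4,"claw":70},{"ax":0,"ay":0,"az":0,"dx":0,"dy":0,"dz":-0.7,"claw":70},{"ax":0,"ay":0,"az":0,"dx":0,"dy":0.3,"dz":-0.7,"claw":70},{"ax":0,"ay":0,"az":0,"dx":0,"dy":0.68,"dz":-0.7,"claw":70},{"ax":0,"ay":0,"az":0,"dx":0,"dy":0.68,"dz":-0.7,"claw":70}])

```text
time_s: 16.85
tcp_pos: [0.6372, 0.139, 0.157]
orientation: [0.06, 3.141, 0.002]
ft_force: [-0.6, 0.0, -0.1]
width: 0.0699
finger_force: 0.0
```

Emit:
play_rows(steps=[{"ax":0,"ay":0,"az":0,"dx":0,"dy":0.4,"dz":0,"claw":70},{"ax":0,"ay":0,"az":0,"dx":0,"dy":0.68,"dz":0,"claw":70},{"ax":0,"ay":0,"az":0,"dx":0,"dy":0.68,"dz":0,"claw":70},{"ax":0,"ay":0,"az":0,"dx":0,"dy":0.68,"dz":0,"claw":70},{"ax":0,"ay":0,"az":0,"dx":0,"dy":0.68,"dz":0,"claw":70}])

```text
time_s: 17.35
tcp_pos: [0.6395, 0.1893, 0.157]
orientation: [-0.065, -3.141, 0.0]
ft_force: [-0.3, 0.2, 1.0]
width: 0.07
finger_force: 0.0
```

```bash
python3 st.py .6395 .190 .101
python3 - <<'E'
from h import *
im,d,P=cloud("side"); q=(d>.05)
im,d,P=cloud("scene")
c=im.astype(int);m=(c[...,0]>c[...,2]+50)&(c[...,1]>c[...,2]+40)&(d>.1)&(P[...,2]>.107)&(P[...,2]<.122)&(abs(P[...,0]-.634)<.03)&(abs(P[...,1]-.075)<.04)
print("ytab",m.sum(),P[m].mean(0) if m.any() else None)
E
```

```text
17.35 [0.6395 0.1893 0.157 ] [ 0.288  0.591  0.316  1.296 -0.     0.329] yaw 177.62 w 0.07003427007155533
[-0.     0.009  0.7  ]
ytab 10 [0.63632058 0.06607416 0.11453468]
```

Run:
```python
from h import *
im,d,P=cloud("wrist");c=im.astype(int)
m=(c[...,0]>c[...,2]+50)&(c[...,1]>c[...,2]+40)&(d>.05)&(P[...,2]>.108)&(P[...,2]<.122)
print("ytab",m.sum(),np.percentile(P[m],[3,50,97],axis=0).round(4) if m.any() else None)
m=(c[...,2]>c[...,0]+40)&(d>.05)&(P[...,2]>.108)&(P[...,2]<.122)
print("btab",m.sum(),np.percentile(P[m],[3,50,97],axis=0).round(4) if m.any() else None)
```

```text
ytab 630 [[0.624  0.0668 0.1085]
 [0.6334 0.0721 0.1146]
 [0.6439 0.0744 0.1161]]
btab 434 [[0.6279 0.1644 0.1096]
 [0.6367 0.1682 0.1149]
 [0.6478 0.1717 0.1162]]
```

Emit:
play_rows(steps=[{"ax":0,"ay":0,"az":0,"dx":0,"dy":0,"dz":0.4,"claw":70},{"ax":0,"ay":0,"az":0,"dx":0,"dy":0,"dz":0.6,"claw":70},{"ax":0,"ay":0,"az":0,"dx":0,"dy":0,"dz":0.69,"claw":60},{"ax":0,"ay":0,"az":0,"dx":0,"dy":0,"dz":0.69,"claw":56}])

```text
time_s: 17.9
tcp_pos: [0.6391, 0.1897, 0.1013]
orientation: [-0.065, -3.14, 0.001]
ft_force: [-0.9, -0.2, 0.4]
width: 0.0561
finger_force: 0.0
```

The yellow tab has moved about 12 mm, so it is fully in. Next is the blue catch.

Emit:
play_rows(steps=[{"ax":0,"ay":0,"az":0,"dx":0,"dy":0,"dz":0,"claw":50},{"ax":0,"ay":0,"az":0,"dx":0,"dy":0,"dz":0,"claw":45},{"ax":0,"ay":0,"az":0,"dx":0,"dy":0,"dz":0,"claw":40},{"ax":0,"ay":0,"az":0,"dx":0,"dy":0,"dz":0,"claw":35},{"ax":0,"ay":0,"az":0,"dx":0,"dy":0,"dz":0,"claw":30},{"ax":0,"ay":0,"az":0,"dx":0,"dy":0,"dz":0,"claw":26},{"ax":0,"ay":0,"az":0,"dx":0,"dy":0,"dz":0,"claw":24},{"ax":0,"ay":0,"az":0,"dx":0,"dy":0,"dz":0,"claw":24},{"ax":0,"ay":0,"az":0,"dx":0,"dy":0,"dz":0,"claw":24},{"ax":0,"ay":0,"az":0,"dx":0,"dy":0,"dz":0,"claw":24}])

```text
time_s: 18.9
tcp_pos: [0.6398, 0.1901, 0.1025]
orientation: [0.064, 3.14, -0.0]
ft_force: [-1.3, -4.6, 6.1]
width: 0.029
finger_force: 30.1
```

Emit:
play_rows(steps=[{"ax":0,"ay":0,"az":0,"dx":0,"dy":0,"dz":0,"claw":40},{"ax":0,"ay":0,"az":0,"dx":0,"dy":0,"dz":0,"claw":60},{"ax":0,"ay":0,"az":0,"dx":0,"dy":0,"dz":0,"claw":70},{"ax":0,"ay":0,"az":0,"dx":0,"dy":0,"dz":0,"claw":70},{"ax":0,"ay":0,"az":0,"dx":0,"dy":0,"dz":-0.5,"claw":70},{"ax":0,"ay":0,"az":0,"dx":0,"dy":0,"dz":-0.9,"claw":70},{"ax":0,"ay":0,"az":0,"dx":0,"dy":0,"dz":-0.9,"claw":70},{"ax":0,"ay":0,"az":0,"dx":0,"dy":0,"dz":-0.9,"claw":70}])

```text
time_s: 19.7
tcp_pos: [0.6399, 0.1904, 0.1743]
orientation: [0.064, 3.14, 0.001]
ft_force: [-0.0, -0.2, -0.9]
width: 0.0701
finger_force: 0.0
```

```bash
python3 st.py .5857 .1064 .110
python3 - <<'E'
from h import *
im,d,P=cloud("wrist");c=im.astype(int)
def pr(n,m): print(n,m.sum(),np.percentile(P[m],[3,50,97],axis=0).round(4) if m.any() else None)
h=(d>.05)&(P[...,2]>.108)&(P[...,2]<.122)
pr("ytab",h&(c[...,0]>c[...,2]+50)&(c[...,1]>c[...,2]+40))
pr("btab",h&(c[...,2]>c[...,0]+40))
pr("post",(d>.05)&(P[...,2]>.131)&(P[...,2]<.139)&(c[...,0]>c[...,1]+60))
E
```

```text
19.7 [0.6399 0.1904 0.1743] [0.289 0.587 0.354 1.336 0.    0.33 ] yaw 177.65 w 0.07011605826679433
[ 0.634 -1.077  0.802]
ytab 523 [[0.6241 0.0667 0.1086]
 [0.6338 0.072  0.1146]
 [0.6443 0.0742 0.1161]]
btab 365 [[0.6283 0.1761 0.1109]
 [0.6373 0.1798 0.115 ]
 [0.6481 0.1835 0.1162]]
post 697 [[0.5788 0.1001 0.1335]
 [0.5859 0.1075 0.135 ]
 [0.5931 0.1145 0.1363]]
```

Run:
```python
from h import *
z=np.load("w4.npz");d,P=z["d"],z["P"]
m=(d>.05)&(abs(P[...,0]-.586)<.013)&(P[...,2]>.087)&(P[...,2]<.13)
for a in np.arange(.03,.2,.008):
    q=P[m&(P[...,1]>a)&(P[...,1]<a+.008)]
    if len(q)>2: print(round(a,3),len(q),q[:,2].max().round(3),np.percentile(q[:,0],[2,98]).round(3))
```

```text
0.07 78 0.092 [0.585 0.599]
0.078 30 0.092 [0.585 0.599]
0.094 86 0.129 [0.575 0.593]
0.102 71 0.129 [0.574 0.578]
0.11 69 0.129 [0.575 0.59 ]
0.118 9 0.089 [0.583 0.59 ]
0.174 6 0.091 [0.588 0.598]
0.182 100 0.093 [0.589 0.599]
```

Emit:
play_rows(steps=[{"ax":0,"ay":0,"az":0,"dx":0.3,"dy":-0.5,"dz":0,"claw":60},{"ax":0,"ay":0,"az":0,"dx":0.63,"dy":-1,"dz":0,"claw":60},{"ax":0,"ay":0,"az":0,"dx":0.63,"dy":-1,"dz":0,"claw":60},{"ax":0,"ay":0,"az":0,"dx":0.63,"dy":-1,"dz":0,"claw":60}])

```text
time_s: 20.15
tcp_pos: [0.5849, 0.1115, 0.1731]
orientation: [-0.066, -3.139, 0.0]
ft_force: [0.2, 0.3, 0.2]
width: 0.0599
finger_force: 0.0
```

Emit:
play_rows(newtons=60, steps=[{"ax":0,"ay":0,"az":0,"dx":0,"dy":-0.07,"dz":0,"claw":60},{"ax":0,"ay":0,"az":0,"dx":0,"dy":-0.07,"dz":0.4,"claw":60},{"ax":0,"ay":0,"az":0,"dx":0,"dy":-0.07,"dz":0.7,"claw":60},{"ax":0,"ay":0,"az":0,"dx":0,"dy":-0.07,"dz":0.82,"claw":60},{"ax":0,"ay":0,"az":0,"dx":0,"dy":-0.07,"dz":0.82,"claw":40},{"ax":0,"ay":0,"az":0,"dx":0,"dy":-0.07,"dz":0.82,"claw":28},{"ax":0,"ay":0,"az":0,"dx":0,"dy":-0.07,"dz":0.82,"claw":22},{"ax":0,"ay":0,"az":0,"dx":0,"dy":-0.07,"dz":0.82,"claw":12},{"ax":0,"ay":0,"az":0,"dx":0,"dy":-0.07,"dz":0.82,"claw":12},{"ax":0,"ay":0,"az":0,"dx":0,"dy":-0.07,"dz":0.82,"claw":12},{"ax":0,"ay":0,"az":0,"dx":0,"dy":-0.07,"dz":0.82,"claw":12},{"ax":0,"ay":0,"az":0,"dx":0,"dy":-0.07,"dz":0.82,"claw":12}])

```text
time_s: 21.35
tcp_pos: [0.5864, 0.1061, 0.1097]
orientation: [0.065, 3.139, -0.002]
ft_force: [-0.9, -6.2, 5.5]
width: 0.0164
finger_force: 58.4
```

```bash
python3 st.py .5859 .1068 .108
python3 - <<'E'
from h import *
s=manip.read_state();print(s["ft_force"].round(1),s["finger_force"])
th=np.radians(np.arange(0,81,5))
# in tool axes at start (x=-feeder x, y=feeder y): post rel. hinge = 130*(-sin,-cos) feeder
for t in th: print(round(np.degrees(t)),"dx",(130*np.sin(t)/80).round(3),"dy",(130*(1-np.cos(t))/80).round(3),"az",(np.degrees(t)/180).round(4))
E
```

```text
21.35 [0.5864 0.1061 0.1097] [ 1.80e-01  4.60e-01 -1.90e-02  1.09e+00 -1.00e-03  2.21e-01] yaw 177.62 w 0.016359220001384366
[0.007 0.009 0.021]
[-0.9 -6.2  5.5] 58.43825876712799
0 dx 0.0 dy 0.0 az 0.0
5 dx 0.142 dy 0.006 az 0.0278
10 dx 0.282 dy 0.025 az 0.0556
15 dx 0.421 dy 0.055 az 0.0833
20 dx 0.556 dy 0.098 az 0.1111
25 dx 0.687 dy 0.152 az 0.1389
30 dx 0.812 dy 0.218 az 0.1667
35 dx 0.932 dy 0.294 az 0.1944
40 dx 1.045 dy 0.38 az 0.2222
45 dx 1.149 dy 0.476 az 0.25
50 dx 1.245 dy 0.58 az 0.2778
55 dx 1.331 dy 0.693 az 0.3056
60 dx 1.407 dy 0.812 az 0.3333
65 dx 1.473 dy 0.938 az 0.3611
70 dx 1.527 dy 1.069 az 0.3889
75 dx 1.57 dy 1.204 az 0.4167
80 dx 1.6 dy 1.343 az 0.4444
```

Emit:
play_rows(steps=[{"ax":0,"ay":0,"az":0.0278,"dx":0.142,"dy":0.006,"dz":0,"claw":12},{"ax":0,"ay":0,"az":0.0556,"dx":0.282,"dy":0.025,"dz":0,"claw":12},{"ax":0,"ay":0,"az":0.0833,"dx":0.421,"dy":0.055,"dz":0,"claw":12},{"ax":0,"ay":0,"az":0.1111,"dx":0.556,"dy":0.098,"dz":0,"claw":12},{"ax":0,"ay":0,"az":0.1389,"dx":0.687,"dy":0.152,"dz":0,"claw":12},{"ax":0,"ay":0,"az":0.1389,"dx":0.687,"dy":0.152,"dz":0,"claw":12},{"ax":0,"ay":0,"az":0.1389,"dx":0.687,"dy":0.152,"dz":0,"claw":12}])

```text
time_s: 22.05
tcp_pos: [0.5314, 0.1203, 0.1096]
orientation: [0.743, 3.05, -0.002]
ft_force: [-3.4, -9.1, 8.3]
width: 0.0164
finger_force: 59.1
```

Run:
```python
from h import *
s=manip.read_state();print(s["tcp_pos"],s["ft_force"].round(1),s["finger_force"],s["width"],s["qpos"].round(3))
h=np.array([.5859,.1068])+.13*np.array([.041,.999]);v=s["tcp_pos"][:2]-h
print(np.linalg.norm(v),np.degrees(np.arctan2(-v[0],-v[1]))+2.35)
im,d,P=cloud("side");save("s2",cv2.resize(im[90:260,180:330],None,fx=4,fy=3.5))
```

```text
[0.53137583 0.12027746 0.10964466] [-3.4 -9.1  8.3] 59.05961573123932 0.01637452630332767 [ 0.224  0.361 -0.169  1.04  -0.002  0.702]
0.13088065254830875 29.564224469772398
```

View pics/s2.png

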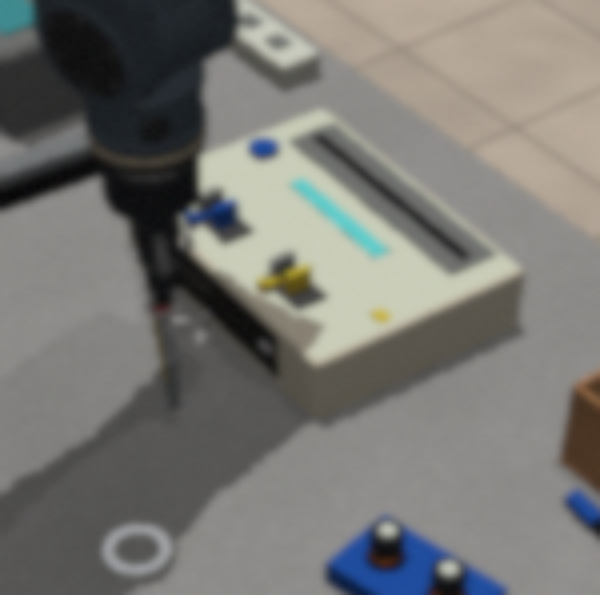

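The gate is open about 25° and the post is still held, with both rollers upright in the block and the tape untouched. I'll carry on with the swing.

Emit:
play_rows(newtons=80, steps=[{"ax":0,"ay":0,"az":0.0278,"dx":0.142,"dy":0.006,"dz":0,"claw":12},{"ax":0,"ay":0,"az":0.0556,"dx":0.282,"dy":0.025,"dz":0,"claw":12},{"ax":0,"ay":0,"az":0.0833,"dx":0.421,"dy":0.055,"dz":0,"claw":12},{"ax":0,"ay":0,"az":0.1111,"dx":0.556,"dy":0.098,"dz":0,"claw":12},{"ax":0,"ay":0,"az":0.1389,"dx":0.687,"dy":0.152,"dz":0,"claw":12},{"ax":0,"ay":0,"az":0.1389,"dx":0.687,"dy":0.152,"dz":0,"claw":12},{"ax":0,"ay":0,"az":0.1389,"dx":0.687,"dy":0.152,"dz":0,"claw":12}])

```text
time_s: 22.8
tcp_pos: [0.4877, 0.1566, 0.1096]
orientation: [1.386, 2.818, -0.002]
ft_force: [-8.5, -9.9, 14.2]
width: 0.0159
finger_force: 78.8
```

Emit:
play_rows(steps=[{"ax":0,"ay":0,"az":0.0278,"dx":0.142,"dy":0.006,"dz":0,"claw":12},{"ax":0,"ay":0,"az":0.0556,"dx":0.282,"dy":0.025,"dz":0,"claw":12},{"ax":0,"ay":0,"az":0.0833,"dx":0.421,"dy":0.055,"dz":0,"claw":12},{"ax":0,"ay":0,"az":0.1111,"dx":0.556,"dy":0.098,"dz":0,"claw":12},{"ax":0,"ay":0,"az":0.1389,"dx":0.687,"dy":0.152,"dz":0,"claw":12},{"ax":0,"ay":0,"az":0.15,"dx":0.738,"dy":0.177,"dz":0,"claw":12},{"ax":0,"ay":0,"az":0.15,"dx":0.738,"dy":0.177,"dz":0,"claw":12},{"ax":0,"ay":0,"az":0.15,"dx":0.738,"dy":0.177,"dz":0,"claw":12},{"ax":0,"ay":0,"az":0.15,"dx":0.738,"dy":0.177,"dz":0,"claw":12},{"ax":0,"ay":0,"az":0.15,"dx":0.738,"dy":0.177,"dz":0,"claw":12}])

```text
time_s: 23.8
tcp_pos: [0.4628, 0.2122, 0.1096]
orientation: [2.006, 2.417, -0.0]
ft_force: [-11.1, -6.5, 15.7]
width: 0.0159
finger_force: 78.9
```

Run:
```python
from h import *
s=manip.read_state();print(s["time_s"],s["tcp_pos"],s["ft_force"].round(1),s["finger_force"],s["width"],s["qpos"].round(3))
h=np.array([.5859,.1068])+.13*np.array([.041,.999]);v=s["tcp_pos"][:2]-h
print(np.linalg.norm(v),np.degrees(np.arctan2(-v[0],-v[1]))-2.35)
im,d,P=cloud("scene");save("s3",cv2.resize(im[120:250,170:370],None,fx=4,fy=4))
```

```text
23.8 [0.46277182 0.21224491 0.10956569] [-11.1  -6.5  15.7] 78.91835689544678 0.015934073558290397 [ 0.43   0.293 -0.265  1.013 -0.     1.815]
0.13075966237306025 76.88426753313003
```

View pics/s3.png

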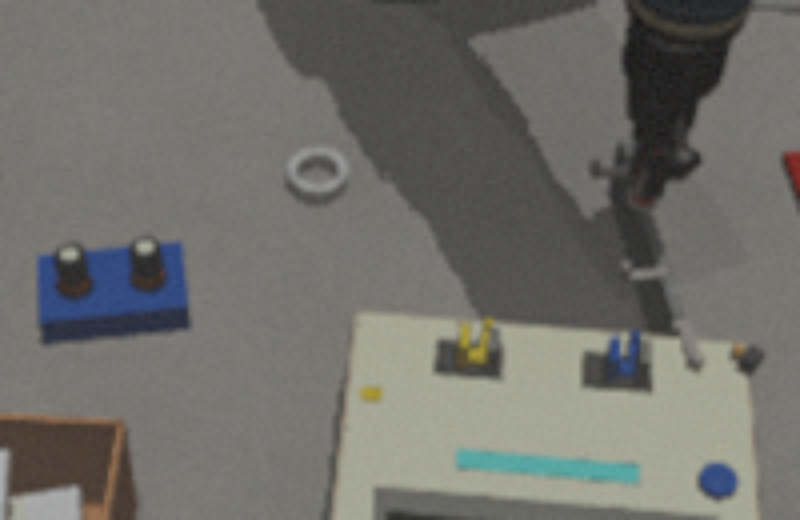

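The gate is at about 77° with the post held. Both catches are in, and the rollers stand in their pockets.

```bash
python3 -c "
from bench import manip
print(manip.finish_job())"
```

```text
the job is handed in; nothing more can be done
None
```

Job handed in at about 24 s: both rollers are seated in the block and released, the yellow catch then the blue are fully in, and the gripper is still holding the gate open at about 77°.

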